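# Open the toll booth cash drawer by its hidden catch

### The job

Open the cash drawer of the till stand: its release catch lies in a recess somewhere along the narrow ledge above the drawer, under the overhanging top; find the recess, press the catch down until the drawer springs ajar, then pull the drawer all the way out to its stop and let go. Leave the loose things on the desk and on the stand where they are.

Things in the scene. Friction and masses are not known exactly. Their poses are not given: they have to be found in the camera images.
- till: Fixed dark steel till stand with a grey sheet top: 380 mm wide (y), 270 deep (x), 160 high. Origin on the desk under the middle of its front face; x points from the front face into the stand (away from the robot), y to the left as the robot sees it, z up. All 'till' coordinates below are in this frame, in mm. Its front shows, from the desk up: the drawer front, the ledge, a gap, the overhanging top.
- ledge_left (a point): Left end of the ledge, on its top: till (30, 95, 96). The ledge is a level step over the drawer: top at z = 96, x from 4 to 68 (an upright wall behind), y from -95 to 95, ended by blocks 2 mm higher. It has one recess, 48 long (y), 48 wide (x 20 to 68), with a 16 mm lip in front. Its middle lies anywhere within y = -45 to 45, differs each time and is not measured.
- ledge_right (a point): Right end of the ledge, on its top: till (30, -95, 96).
- top_edge (a point): Middle of the front edge of the stand's overhanging top sheet, on its upper face: till (40, 0, 160). The sheet is 6 mm thick (underside at z = 154) and covers the ledge from x = 40 back, so an upright tool cannot reach the recess well: lean it 35 to 45 deg, fingers pointing down and into the stand. Nothing stands on the first 30 mm of the sheet.
- catch (a joint): How far the catch is pressed down, in m. The catch is the plate, 46 by 46 mm, that forms the floor of the recess: 0 at rest, its face 8 mm below the ledge; 0.008 at its stop, 16 mm below the ledge. Sprung: about 3 N starts it, 7 N holds it at its stop, it comes back by itself. From about 0.005 it frees the drawer.
- drawer (a joint): How far the drawer is out towards the robot (along the till's -x), in m: 0 shut and latched, 0.12 at its outer stop. When freed, a spring pushes it out to about 0.055; from there it moves against some 2 N of friction and stays where it is left.
- drawer_top (a point): Middle of the upper edge of the drawer's front panel; moves with the drawer; till (5, 0, 70) when shut. The panel is 10 mm thick (x), 320 mm wide, from z = 8 to 70. Behind it the drawer is empty for 75 mm, down to its floor at z = 12: once the drawer is ajar a finger can go in behind the panel, or the panel be pinched from above.
- mug: White mug, 80 mm wide, 95 mm high, loose on the desk to the left; origin under its middle. Bystander.
- stapler: Black stapler, 130 by 36 by 48 mm, loose on the desk to the right; origin under its middle. Bystander.
- stamp: Black hand stamp, 64 by 40 mm, 84 mm high, loose on top of the stand; origin under its middle. Bystander.
- roll: White paper roll standing on end, 74 mm wide, 80 mm high, loose on top of the stand; origin under its middle. Bystander.

How it is judged:
On the way, in this order (a step that is already met when the one before it is completed fails the run):
1. the catch is pressed down (at least 4 mm of its 8 mm) (value of joint catch above 0.004 m), for 0.05 s.
2. the drawer has sprung ajar (at least 30 mm) (value of joint drawer above 0.03 m), for 0.05 s.
3. the drawer is pulled out to its stop (within 8 mm) (value of joint drawer above 0.112 m), for 0.2 s.
At the end, for the whole second after the job is handed in: The drawer stands still, out to its stop within 8 mm (at least 112 of 120 mm), and the catch has sprung back up (within 2 mm) (value of joint drawer above 0.112 m and velocity of joint drawer between -0.01 and 0.01 m/s and value of joint catch below 0.002 m); the robot touches nothing.
It fails at once if the mug is moved by more than 30 mm (distance of mug from where it was at the start of the episode above 0.03 m).
It fails at once if the stapler is moved by more than 30 mm (distance of stapler from where it was at the start of the episode above 0.03 m).
It fails at once if the stamp is moved by more than 30 mm (distance of stamp from where it was at the start of the episode above 0.03 m).
It fails at once if the roll is moved by more than 30 mm (distance of roll from where it was at the start of the episode above 0.03 m).
It also fails if it takes over 61 s, if anything falls off the work surface, if the arm or the gripper's body presses on something with over 40 N, if the wrist force passes 120 N, or if a joint passes its speed limit or range.

### The arm

A 6-joint arm with a two-finger parallel gripper is mounted at the origin on the work surface. World frame = base frame: x ahead of the robot, y to its left, z up, the work surface at z = 0. Lengths are in m, angles in rad, forces in N, time in s.
With the tool pointing down it reaches from about 0.275 to 0.725 m from the base axis. Payload 15.9 kg.
Tool frame: the origin (TCP) lies between the finger pads; the fingertips stand 14 mm ahead of it and the grasp point (between the pads) lies 5 mm behind it; z points along the fingers, y is the line along which they close (so a half turn about z gives the same grasp; the last joint's range is limited). The gripper opens to 85 mm and grips with 20 to 120 N. Pads are 22 mm wide; open, the fingers measure 114 mm over their backs; the gripper's body (76 mm by 85 mm) begins 54 mm behind the grasp point. The pads swing forward as they close: fully open they stand 13 mm farther back than shut.
Start: joints at [1.31, 0.213, -0.034, 1.323, 0, 1.571], TCP at [0.129, 0.483, 0.245] pointing down, gripper open.
Joint ranges: [-2.98, 2.98], [-0.74, 1.72], [-1.14, 1.35], [-2.1, 2.04], [-1.57, 1.44], [-3.14, 3.14]. Speed limits (rad/s): [1.89, 1.89, 2.39, 2.57, 3.14, 3.14].

### API

Orientations are given as a unit quaternion [w, x, y, z].
In Python, from plant import read_state, snapshot, manip gives the robot as it stands.
- The arm moves only by the tool arm_command, never from a script. Its arguments are lists of equal length, an entry for each row: "translation": the shift along the tool's x, y, z in m, a list of three; "turn": the turn about the tool's z in degrees; "grip": the gripper command: -1 is fully open, 1 is shut, values between are in proportion. In form: {"translation": [[tx, ty, tz], ...], "turn": [turn, ...], "grip": [grip, ...]}. A call has 1 to 10 rows; each row shifts and turns the commanded pose from where the row before left it, along the tool's axes as they then stand; what a row does not reach is not made up. A row lasts 1/10 s, in which the tool goes at most 50 mm and 8.59 degrees, less where a joint would pass 70% of its speed; a pose out of reach is approached as far as the arm can. A call is refused whole if a number of a shift passes 0.05 or a number of a turn 8.59, either way. A call with a gripper value outside its range is refused whole. The fingers move at their own pace and stop on an object; "squeeze" is the grip in N (left out, the last holds). Time passes only in rows, so rows that do not move let the fingers close. It gives the time, the measured TCP pose, the force, the opening and the grip force at its end, in the units of the state.
- read_state(): the state, without advancing time (a new reading comes with each control period).
- snapshot(name): name is "scene" or "top" or "wrist"; returns a dict with "pixels" (480x640x3 uint8, blue, green, red), "intrinsics" (3x3 intrinsics, pixels), "R" (3x3) and "t" (3): a world point X has camera coordinates R X + t; the wrist camera has in their place "hand_eye" (4x4, takes a point from camera to tool coordinates, whose origin is the TCP and whose axes are the flange's). Camera axes: x right, y down, z forward; pixel columns grow to the right and rows downward; lengths in m; the calibration is good to about 2 mm. The wrist camera is an equidistant fisheye: a pixel r from the principal point sees the ray r / f radians off the axis. A picture is of the moment at which its call begins: read the wrist's pose just before it. There is no depth.
- manip.finish_job(): hands the job in; it is judged then, once.
The state is a dict: "time_s": time; "joints": joint angles; "dq": joint speeds; "effort": joint torques, N m; "tool_pos": TCP position; "tcp_rot": TCP orientation; "ft_force": force on the tool from outside, world axes, zero at the start; "ft_torque": the same for the moment, N m; "opening": finger opening in m; "gripper_force": force on a finger pad.
Only numpy, scipy, OpenCV 4.12 (cv2) and the standard library are available. Lean on these libraries where they do the work, as an engineer would, in place of code of your own. Each camera call takes 0.05 s, during which the arm holds its last target. There are 200 camera calls.

## Working session

There is one attempt and no reset: what is moved stays moved. The work goes in short steps, Python scripts to look and compute and a tool call to move; the robot and the scene stay as the last step left them, time stands still between calls to the robot, and variables do not carry over. Pictures are saved under pics/ and viewed, at most 12 in all, crops included, and the job is handed in when it is done.

Besides the shell and the picture viewer there is one more tool, called after "Request:" by a JSON object that holds its "api" and its "payload", one argument or row to a line. arm_command: Moves the arm, as the interface text tells. Its arguments: {"type":"object","properties":{"translation":{"type":"array"},"turn":{"type":"array"},"grip":{"type":"array"},"squeeze":{"type":"number"}},"required":["translation","turn","grip"]}

```bash
ls; mkdir -p pics
python3 - <<'E'
from plant import read_state, snapshot
import cv2
s=read_state();print(s)
for n in ("scene","top"):
    d=snapshot(n);cv2.imwrite(f"pics/{n}0.png",d["pixels"]);print(n,d["intrinsics"].tolist() if hasattr(d["intrinsics"],'tolist') else d["intrinsics"],d["R"],d["t"])
E
```

```text
pics
{'time_s': 0.0, 'joints': array([ 1.31003579e+00,  2.13361140e-01, -3.50370950e-02,  1.32349942e+00,
        4.19370023e-05,  1.57079391e+00]), 'dq': array([ 0.00117692,  0.00049311,  0.00080841,  0.0006365 , -0.00088032,
        0.00115307]), 'effort': array([-5.15741733e-03, -6.86162066e+01,  4.87123668e+01,  1.75031269e-02,
       -2.42053266e-04,  7.04095427e-06]), 'tool_pos': array([0.12881425, 0.48279583, 0.24482239]), 'tcp_rot': array([-9.23834514e-05,  1.30009986e-01,  9.91512531e-01, -5.43262335e-04]), 'ft_force': array([0.39599972, 0.15314519, 0.09982227]), 'ft_torque': array([-0.03351666,  0.00113217,  0.0212074 ]), 'gripper_force': 0.0, 'opening': 0.08549988313775464}
scene [[554.5263525460869, 0.0, 321.8102965602109], [0.0, 554.5263525460869, 233.1661415113281], [0.0, 0.0, 1.0]] [[ 0.82388196 -0.56668334  0.00940727]
 [-0.40401513 -0.59886295 -0.69147302]
 [ 0.39747991  0.56589147 -0.72234103]] [-0.49377298  0.31860866  1.10904666]
top [[532.9174597935023, 0.0, 321.4827934984067], [0.0, 532.9174597935023, 243.5836232358626], [0.0, 0.0, 1.0]] [[ 1.59955856e-02 -9.99870242e-01  1.90822466e-03]
 [-9.93366971e-01 -1.61088343e-02 -1.13853264e-01]
 [ 1.13869230e-01 -7.44177285e-05 -9.93495744e-01]] [-0.00401496  0.63791329  1.58452576]
```

View pics/scene0.png

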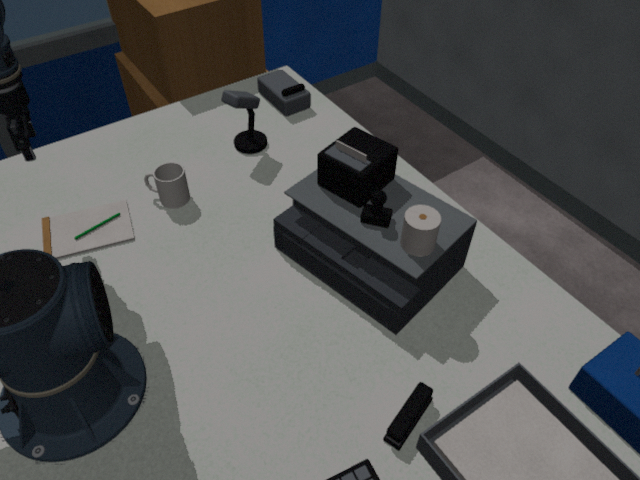

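View pics/top0.png

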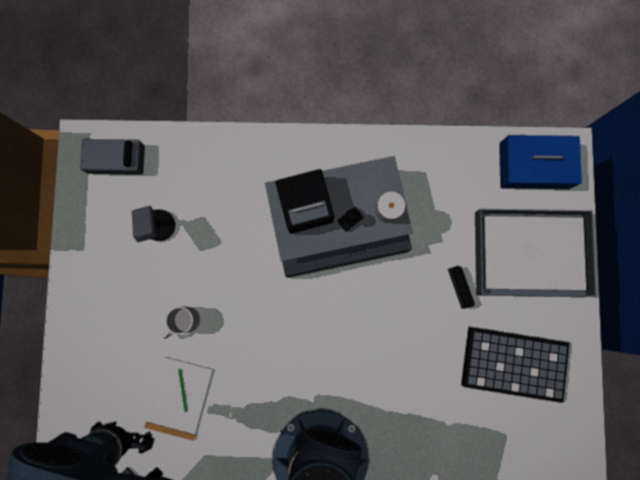

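The scene view shows the stand, with drawer-front corners near (276,242) and (393,332) and a possible recess near (352,255). The top view shows the front face from (286,275) to (411,249), with the stamp at (350,217) and the roll at (391,206). I'll enlarge both.

Run:
```python
import cv2,numpy as np
a=cv2.imread("pics/scene0.png")[175:340,262:482];b=cv2.imread("pics/top0.png")[150:285,255:425]
g=lambda x:np.clip(255*(x/255.)**0.5*1.1,0,255).astype('uint8')
cv2.imwrite("pics/sc.png",cv2.resize(g(a),None,fx=3.6,fy=3.6,interpolation=cv2.INTER_CUBIC))
cv2.imwrite("pics/tc.png",cv2.resize(g(b),None,fx=4.4,fy=4.4,interpolation=cv2.INTER_CUBIC))
```

```text
(no output)
```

View pics/sc.png

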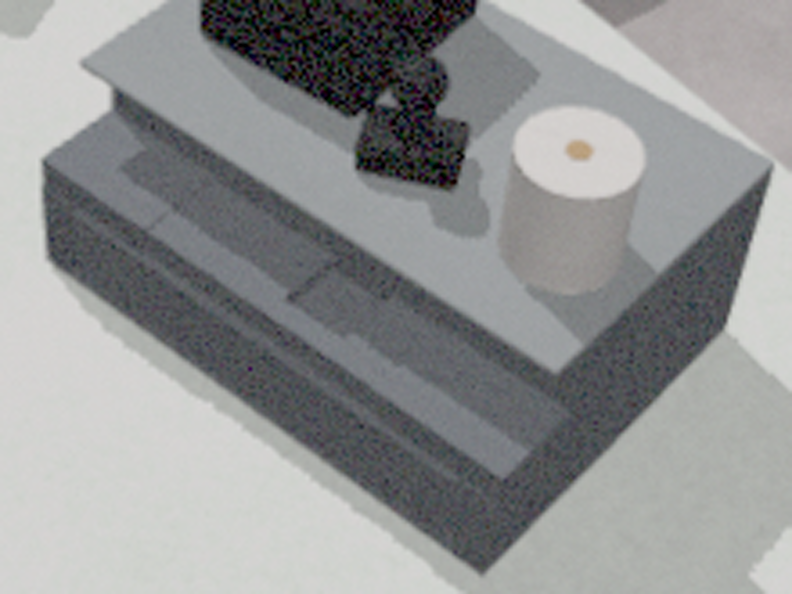

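View pics/tc.png

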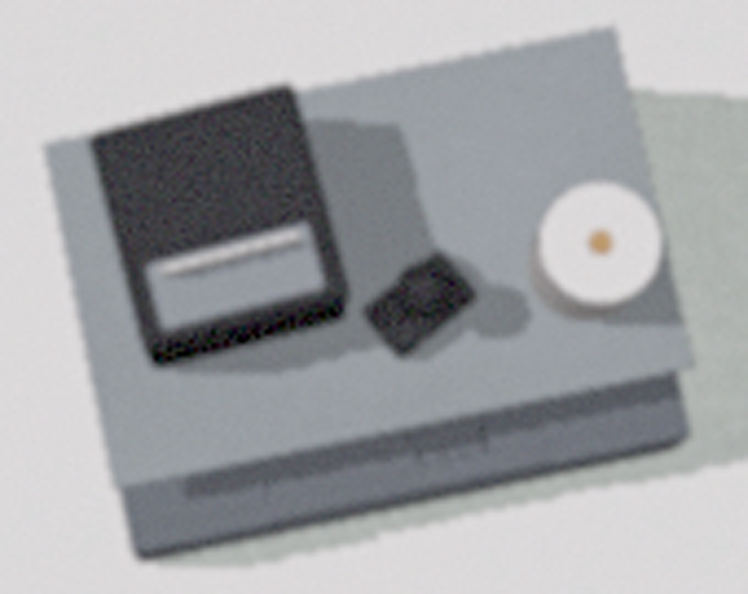

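The crops show the sheet corners clearly. The recess's left-front corner is at about scene crop (290,297), its left wall runs to (340,262), and in the top crop it spans x≈417–487. I'll fit the till pose and the recess position.

```bash
cat > h.py <<'E'
import numpy as np, pickle
from scipy.optimize import least_squares
from plant import snapshot
def proj(d,X):
    c=X@np.array(d["R"]).T+np.array(d["t"]);K=np.array(d["intrinsics"]);return c[:,:2]/c[:,2:]*K[0,0]+K[:2,2]
def T(p,X):
    X=np.array(X,float)/1000;c,s=np.cos(p[2]),np.sin(p[2])
    return np.c_[p[0]+c*X[:,0]-s*X[:,1],p[1]+s*X[:,0]+c*X[:,1],X[:,2]]
E
python3 - <<'E'
from h import *
S=snapshot("scene");P=snapshot("top")
Sx=[(40,190,160),(40,-190,160),(270,-190,160),(0,190,0),(0,-190,0),(0,190,98),(0,-190,98)]
Su=np.array([(82,65),(557,375),(772,168),(48,262),(483,573),(45,160),(500,482)])/3.6+(262,175)
Px=[(40,190,160),(40,-190,160),(270,-190,160),(270,190,160),(0,190,98),(0,-190,98)]
Pu=np.array([(122,487),(692,367),(615,28),(45,145),(140,555),(687,437)])/4.4+(255,150)
f=lambda p:np.r_[(proj(S,T(p,Sx))-Su).ravel(),(proj(P,T(p,Px))-Pu).ravel()]
r=least_squares(f,[.5,0,.2],loss='soft_l1');p=r.x
print(p,np.degrees(p[2]));print(f(p).reshape(-1,2).round(1))
def inv(d,u,z):
    # pixel -> till mm at height z
    g=least_squares(lambda q:(proj(d,T(p,[(q[0],q[1],z)]))-u).ravel(),[20,0]).x;return g.round(1)
for u in [(290,297),(340,262),(362,340),(155,222),(345,335)]: print('s',u,inv(S,np.array(u)/3.6+(262,175),96),)
for u in [(417,455),(487,440),(417,460),(487,447),(260,490)]: print('t',u,inv(P,np.array(u)/4.4+(255,150),96),)
np.save('p.npy',p)
# roll, stamp tops
print('roll',T(p,[(0,0,0)]),inv(P,np.array((600,243))/4.4+(255,150),240),'stamp',inv(P,np.array((420,303))/4.4+(255,150),225))
u=np.array([182,320.]);print('mug',inv(P,u,90)); print('stap',inv(P,np.array([461.,287]),40))
print(T(p,[(0,0,0),(20,0,96)]))
E
```

```text
[ 0.57588621 -0.07400518  0.22136317] 12.683175651880108
[[-0.9 -1. ]
 [ 0.1  0.2]
 [ 1.7 -1.2]
 [-0.3 -0.1]
 [ 0.   2. ]
 [-1.6  0.4]
 [ 0.4  0.7]
 [-2.2  0.2]
 [ 0.6  0. ]
 [ 0.2 -0.9]
 [-0.5 -1. ]
 [-2.  -0.1]
 [ 1.2  0.2]]
s (290, 297) [25.4 -7.5]
s (340, 262) [ 69.  -11.1]
s (362, 340) [ 29.3 -62.3]
s (155, 222) [14.  97.7]
s (345, 335) [ 25.2 -52.2]
t (417, 455) [26.3 -8.9]
t (487, 440) [ 26.6 -56.6]
t (417, 460) [23.  -8.2]
t (487, 447) [ 22.1 -55.6]
t (260, 490) [24.7 98. ]
roll [[ 0.57588621 -0.07400518  0.        ]] [ 118.5 -134.6] stamp [106.9 -20.8]
mug [-63.4 506.3]
stap [-136.5 -319.3]
[[ 0.57588621 -0.07400518  0.        ]
 [ 0.59539819 -0.06961398  0.096     ]]
```

Recess middle is at about till y = −33. The task calls for a leaning tool, but `turn` is documented as tool-z only. I'll test with a harmless zero row whether it also accepts a 3-vector.

Request:
{"api": "arm_command", "payload": {
  "translation": [
    [0,0,0]
  ],
  "turn": [
    [0,0,0]
  ],
  "grip": [1]
}}

```text
$.turn[0]: bad value
```

Only tool-z turns are accepted, so the tool stays upright. With the gripper open and its closing line along till x, one finger is about 14.5 mm thick. It can enter the recess through the 20 mm slot between the lip (x=20) and the sheet edge (x=40). The body stays in front of the stand. I'll turn first so that tool x = till +y, tool y = till +x and tool z = down.

Request:
{"api": "arm_command", "payload": {
  "translation": [
    [0,0,0],
    [0,0,0],
    [0,0,0],
    [0,0,0],
    [0,0,0],
    [0,0,0],
    [0,0,0],
    [0,0,0],
    [0,0,0]
  ],
  "turn": [7.8,7.8,7.8,7.8,7.8,7.8,7.8,7.8,0],
  "grip": [-1,-1,-1,-1,-1,-1,-1,-1,-1]
}}

```text
time_s: 1.1
tool_pos: [0.1289, 0.483, 0.2452]
tcp_rot: [0.0, 0.626, 0.78, -0.0]
ft_force: [0.1, 0.5, -0.3]
opening: 0.0851
gripper_force: 0.0
```

```bash
cat >> h.py <<'E'
def st():
    from plant import read_state
    p=np.load('p.npy');s=read_state();q=s["tcp_rot"];d=s["tool_pos"]-[p[0],p[1],0];c,n=np.cos(p[2]),np.sin(p[2])
    w,x,y,z=q;Y=np.array([2*(x*y-w*z),1-2*(x*x+z*z),2*(y*z+w*x)]);f=s["ft_force"]
    print('t',round(s["time_s"],2),'till mm',(1000*np.array([c*d[0]+n*d[1],-n*d[0]+c*d[1],d[2]])).round(1),'yawY',np.degrees(np.arctan2(Y[1],Y[0])).round(2),'F till',np.round([c*f[0]+n*f[1],-n*f[0]+c*f[1],f[2]],1),'open',s["opening"].round(4))
E
python3 -c "from h import *;st()"
```

```text
Traceback (most recent call last):
  File "h.py", line 13, in st
    print('t',round(s["time_s"],2),'till mm',(1000*np.array([c*d[0]+n*d[1],-n*d[0]+c*d[1],d[2]])).round(1),'yawY',np.degrees(np.arctan2(Y[1],Y[0])).round(2),'F till',np.round([c*f[0]+n*f[1],-n*f[0]+c*f[1],f[2]],1),'open',s["opening"].round(4))
                                                                                                                                                                                                                             ^^^^^^^^^^^^^^^^^^
AttributeError: 'float' object has no attribute 'round'
```

Request:
{"api": "arm_command", "payload": {
  "translation": [
    [-0.048,0.012,0],
    [-0.048,0.012,0],
    [-0.048,0.012,0],
    [-0.048,0.012,0],
    [-0.048,0.012,0],
    [-0.048,0.012,0],
    [-0.048,0.012,0],
    [-0.048,0.012,0],
    [-0.048,0.012,0],
    [-0.048,0.012,0]
  ],
  "turn": [0,0,0,0,0,0,0,0,0,0],
  "grip": [-1,-1,-1,-1,-1,-1,-1,-1,-1,-1]
}}

```text
time_s: 2.1
tool_pos: [0.3443, 0.0564, 0.2456]
tcp_rot: [0.0, 0.623, 0.782, 0.0]
ft_force: [1.5, 0.9, 0.1]
opening: 0.0852
gripper_force: 0.0
```

```bash
sed -i 's/s\["opening"\].round(4)/round(s["opening"],4)/' h.py; python3 -c "from h import *;st()"
```

```text
t 2.1 till mm [-197.3  178.1  245.6] yawY 12.94 F till [1.7 0.5 0.1] open 0.0852
```

Request:
{"api": "arm_command", "payload": {
  "translation": [
    [-0.04,0.01,0],
    [-0.04,0.01,0],
    [-0.04,0.01,0],
    [-0.04,0.01,0],
    [-0.036,0.004,0],
    [0,0,0],
    [0,0,0]
  ],
  "turn": [0,0,0,0,0,0,0],
  "grip": [-1,-1,-1,-1,-1,-1,-1]
}}

```text
time_s: 2.8
tool_pos: [0.4296, -0.1238, 0.245]
tcp_rot: [-0.0, 0.624, 0.781, -0.0]
ft_force: [-0.2, 0.3, 1.2]
opening: 0.0854
gripper_force: 0.0
```

Run:
```python
from h import *;import cv2
st();d=snapshot("wrist");cv2.imwrite("pics/w1.png",np.clip(255*(d["pixels"]/255.)**0.5*1.1,0,255).astype('uint8'));print(d["intrinsics"],np.round(d["hand_eye"],4))
```

```text
t 2.8 till mm [-153.6  -16.5  245. ] yawY 12.75 F till [-0.1  0.3  1.2] open 0.0854
[[371.64829954   0.         323.17131707]
 [  0.         371.64829954 243.31919261]
 [  0.           0.           1.        ]] [[-5.000e-04 -9.477e-01 -3.191e-01  8.270e-02]
 [ 1.000e+00 -3.000e-04 -7.000e-04  9.000e-04]
 [ 5.000e-04 -3.191e-01  9.477e-01 -1.290e-01]
 [ 0.000e+00  0.000e+00  0.000e+00  1.000e+00]]
```

View pics/w1.png

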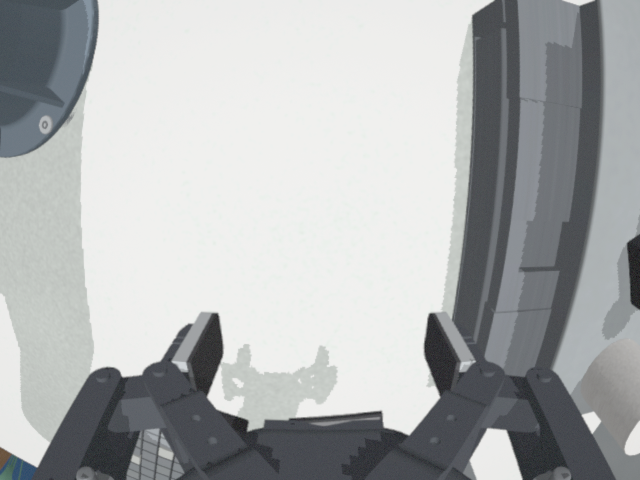

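The wrist view has image right = till +x and image up = till +y. The ledge's block lines are near (545,100) and (525,310), and the recess wall is near (540,269) with its other end near (565,222). The linkage elbow at (545,378) could stick out past the pads, so I'll check that and measure the recess from a crop.

```bash
cat >> h.py <<'E'
def wray(d,u):
    K=np.array(d["intrinsics"]);H=np.array(d["hand_eye"]);v=np.array(u,float)-K[:2,2];r=np.hypot(*v);a=r/K[0,0]
    return H[:3,3],H[:3,:3]@np.r_[np.sin(a)*v/r,np.cos(a)]
E
python3 - <<'E'
from h import *;import cv2
d=snapshot("wrist")
for u in [(426,315),(440,313),(470,360),(474,372),(490,370),(503,370),(530,372),(552,380),(600,470)]:
    o,v=wray(d,u)
    print(u,[ (1000*(o+v*(x-o[0])/v[0])).round(0).tolist() for x in (.011,0)])
a=cv2.imread("pics/w1.png")[80:340,440:620]
cv2.imwrite("pics/w1c.png",cv2.resize(a,None,fx=2.3*1.0,fy=2.3,interpolation=cv2.INTER_CUBIC))
E
```

```text
(426, 315) [[11.0, 41.0, -5.0], [0.0, 48.0, 15.0]]
(440, 313) [[11.0, 48.0, -3.0], [0.0, 55.0, 16.0]]
(470, 360) [[11.0, 49.0, -36.0], [0.0, 56.0, -22.0]]
(474, 372) [[11.0, 48.0, -42.0], [0.0, 55.0, -29.0]]
(490, 370) [[11.0, 54.0, -42.0], [0.0, 62.0, -29.0]]
(503, 370) [[11.0, 58.0, -43.0], [0.0, 67.0, -30.0]]
(530, 372) [[11.0, 67.0, -46.0], [0.0, 78.0, -33.0]]
(552, 380) [[11.0, 73.0, -51.0], [0.0, 84.0, -39.0]]
(600, 470) [[11.0, 68.0, -89.0], [0.0, 79.0, -83.0]]
```

View pics/w1c.png

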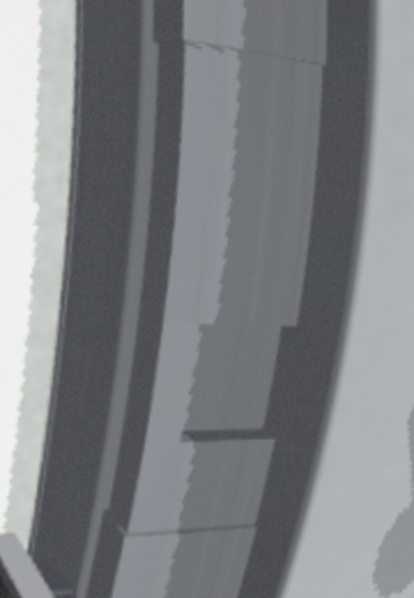

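The crop shows block lines at crop (255,52) and (190,528), the recess's near end at (205,325) and its far wall's top edge at (225,438) with the front corner at (183,438). The elbows reach about 73 mm out, so an upright tool can't get under the sheet; a lean is needed. "Approached as far as the arm can" suggests that commanding past the reach limit tilts the tool outward. First I'll locate the recess from these pixels.

Run:
```python
from h import *
from scipy.spatial.transform import Rotation as Ro
from plant import read_state
s=read_state();d=snapshot("wrist");w,x,y,z=s["tcp_rot"];R=Ro.from_quat([x,y,z,w]).as_matrix();p=np.load('p.npy')
st();print(s['joints'].round(3))
for n,c,zz in [('blkL',(255,52),.096),('blkLfront',(185,41),.098),('blkR',(190,528),.096),('blkRf',(128,535),.098),('recL',(205,325),.096),('recLback',(285,327),.096),('recR',(225,438),.096),('recRf',(183,438),.096),('sheetedge',(352,250),.16),('ledge front',(165,325),.096)]:
    o,v=wray(d,np.array(c)/2.3+(440,80));o=s["tool_pos"]+R@o;v=R@v;X=o+v*(zz-o[2])/v[2];e=X[:2]-p[:2]
    print(n,X.round(3),'till',(1000*np.array([np.cos(p[2])*e[0]+np.sin(p[2])*e[1],-np.sin(p[2])*e[0]+np.cos(p[2])*e[1]])).round(1))
```

```text
t 2.95 till mm [-153.4  -15.3  245.4] yawY 12.8 F till [ 0.  -0.8  0.3] open 0.0856
[-0.278  0.104 -0.165  1.303  0.     1.069]
blkL [0.59  0.029 0.096] till [36.7 97.6]
blkLfront [0.559 0.022 0.098] till [ 4.5 97.1]
blkR [ 0.632 -0.156  0.096] till [ 36.9 -92.5]
blkRf [ 0.602 -0.163  0.098] till [  6.  -92.7]
recL [ 0.602 -0.074  0.096] till [25.2 -6. ]
recLback [ 0.64  -0.065  0.096] till [64.8 -5.8]
recR [ 0.631 -0.115  0.096] till [ 44.5 -52.3]
recRf [ 0.611 -0.119  0.096] till [ 23.8 -51.8]
sheetedge [ 0.605 -0.03   0.16 ] till [38.2 36.3]
ledge front [ 0.584 -0.079  0.096] till [ 7.1 -6.4]
```

Recess middle at about till y = −32.5 after the y offset correction. Next I close the gripper, turn −90° so tool y = till y, and raise. Then I'll go to the azimuth where the radial direction equals till x (till y≈196).

Request:
{"api": "arm_command", "payload": {
  "translation": [
    [0,0,-0.016],
    [0,0,-0.016],
    [0,0,-0.016],
    [0,0,-0.016],
    [0,0,-0.016],
    [0,0,-0.016],
    [0,0,-0.016],
    [0,0,-0.016],
    [0,0,-0.016],
    [0,0,-0.016]
  ],
  "turn": [-8.5,-8.5,-8.5,-8.5,-8.5,-8.5,-8.5,-8.5,-8.5,-8.5],
  "grip": [1,1,1,1,1,1,1,1,1,1]
}}

```text
time_s: 3.95
tool_pos: [0.4296, -0.1224, 0.4063]
tcp_rot: [0.0, -0.071, 0.997, -0.0]
ft_force: [0.9, 0.1, 0.7]
opening: -0.0001
gripper_force: 0.0
```

Request:
{"api": "arm_command", "payload": {
  "translation": [
    [0,0,0],
    [-0.02,0.042,0],
    [-0.02,0.042,0],
    [-0.02,0.042,0],
    [-0.02,0.042,0],
    [-0.02,0.042,0],
    [-0.02,0,0],
    [-0.02,0,0],
    [0,0,0]
  ],
  "turn": [-5.0,0,0,0,0,0,0,0,0],
  "grip": [1,1,1,1,1,1,1,1,1]
}}

```text
time_s: 4.85
tool_pos: [0.5212, 0.1139, 0.4044]
tcp_rot: [-0.001, -0.112, 0.994, -0.0]
ft_force: [-1.3, -1.1, -0.6]
opening: 0.0002
gripper_force: 0.0
```

```bash
cat >> h.py <<'E'
def ax():
    from plant import read_state
    from scipy.spatial.transform import Rotation as Ro
    s=read_state();w,x,y,z=s["tcp_rot"];p=np.load('p.npy');M=Ro.from_euler('z',p[2]).as_matrix().T@Ro.from_quat([x,y,z,w]).as_matrix()
    print('till<-tool',M.round(3).tolist(),'lean',np.degrees(np.arctan2(M[0,2],-M[2,2])).round(1),'tip',(1000*M[:,2]*.014).round(1),'q',s['joints'].round(3));return M
E
python3 - <<'E'
import numpy as np
p=np.load('p.npy');p[:2]+=[.0005,.0024];np.save('p.npy',p);print(p)
from h import *;st();ax()
E
```

```text
[ 0.57638621 -0.07160518  0.22136317]
t 4.85 till mm [-13.2 193.1 404.4] yawY 102.85 F till [-1.5 -0.8 -0.6] open 0.0002
till<-tool [[-1.0, -0.003, -0.001], [-0.003, 1.0, 0.0], [0.001, 0.0, -1.0]] lean -0.1 tip [ -0.   0. -14.] q [ 0.215  0.341  0.544  1.775  0.    -0.009]
```

Joint 4 is 1.775 against a limit of 2.04. Going further out and up should meet that limit or the full reach, and force an outward lean. I'll try it.

Request:
{"api": "arm_command", "payload": {
  "translation": [
    [-0.03,0,-0.02],
    [-0.03,0,-0.02],
    [-0.03,0,-0.02],
    [-0.03,0,-0.02],
    [-0.03,0,-0.02],
    [-0.03,0,-0.02],
    [0,0,0]
  ],
  "turn": [0,0,0,0,0,0,0],
  "grip": [1,1,1,1,1,1,1]
}}

```text
time_s: 5.55
tool_pos: [0.6623, 0.1446, 0.4382]
tcp_rot: [0.067, -0.111, 0.992, 0.007]
ft_force: [-0.2, 0.2, 0.6]
opening: 0.0004
gripper_force: 0.0
```

```bash
python3 -c "from h import *;st();ax()"
```

```text
t 5.55 till mm [131.3 192.1 438.2] yawY 102.72 F till [-0.2  0.3  0.6] open 0.0004
till<-tool [[-0.991, -0.001, 0.135], [-0.001, 1.0, -0.001], [-0.135, -0.001, -0.991]] lean 7.7 tip [  1.9  -0.  -13.9] q [ 0.215  0.751  1.352  2.036 -0.    -0.007]
```

The lean has started at 7.7°, with q3 and q4 at their limits, and the commanded pose keeps it. Lowering q2 adds lean, so I'll command upward.

Request:
{"api": "arm_command", "payload": {
  "translation": [
    [0,0,-0.04],
    [0,0,-0.04],
    [0,0,-0.04],
    [0,0,-0.04],
    [0,0,-0.04],
    [0,0,0]
  ],
  "turn": [0,0,0,0,0,0],
  "grip": [1,1,1,1,1,1]
}}

```text
time_s: 6.15
tool_pos: [0.6207, 0.1353, 0.5503]
tcp_rot: [0.152, -0.109, 0.982, 0.016]
ft_force: [-0.3, 0.0, -0.1]
opening: 0.0002
gripper_force: 0.0
```

```bash
python3 -c "from h import *;st();ax()"
```

```text
t 6.15 till mm [ 88.7 192.1 550.3] yawY 102.68 F till [-0.3  0.1 -0.1] open 0.0002
till<-tool [[-0.954, -0.0, 0.301], [-0.001, 1.0, -0.002], [-0.301, -0.002, -0.954]] lean 17.5 tip [  4.2  -0.  -13.3] q [ 0.215  0.582  1.353  2.037 -0.    -0.007]
```

Request:
{"api": "arm_command", "payload": {
  "translation": [
    [-0.01,0,-0.045],
    [-0.01,0,-0.045],
    [-0.015,0,-0.045],
    [-0.015,0,-0.045],
    [-0.015,0,-0.045],
    [-0.02,0,-0.045],
    [-0.02,0,-0.045],
    [0,0,0]
  ],
  "turn": [0,0,0,0,0,0,0,0],
  "grip": [1,1,1,1,1,1,1,1]
}}

```text
time_s: 6.95
tool_pos: [0.5331, 0.1168, 0.6907]
tcp_rot: [0.267, -0.106, 0.958, 0.028]
ft_force: [0.4, -0.2, -0.7]
opening: -0.0002
gripper_force: 0.0
```

```bash
python3 -c "from h import *;st();ax()"
```

```text
t 6.95 till mm [ -0.9 193.3 690.7] yawY 102.64 F till [ 0.3 -0.3 -0.7] open -0.0002
till<-tool [[-0.856, 0.001, 0.516], [-0.001, 1.0, -0.003], [-0.516, -0.004, -0.856]] lean 31.1 tip [  7.2  -0.  -12. ] q [ 2.160e-01  3.450e-01  1.353e+00  2.037e+00 -1.000e-03 -6.000e-03]
```

Lean is now 31.1°, about 9–10° short.

Request:
{"api": "arm_command", "payload": {
  "translation": [
    [-0.02,0,-0.045],
    [-0.02,0,-0.045],
    [-0.02,0,-0.045],
    [-0.02,0,-0.045],
    [-0.02,0,-0.045],
    [0,0,0]
  ],
  "turn": [0,0,0,0,0,0],
  "grip": [1,1,1,1,1,1]
}}

```text
time_s: 7.55
tool_pos: [0.454, 0.1, 0.7743]
tcp_rot: [0.345, -0.104, 0.932, 0.036]
ft_force: [-0.8, -0.5, 0.1]
opening: -0.0001
gripper_force: 0.0
```

```bash
python3 -c "from h import *;st();ax()"
```

```text
t 7.55 till mm [-81.7 194.3 774.3] yawY 102.6 F till [-0.8 -0.3  0.1] open -0.0001
till<-tool [[-0.76, 0.001, 0.65], [-0.002, 1.0, -0.004], [-0.65, -0.004, -0.76]] lean 40.5 tip [  9.1  -0.1 -10.6] q [ 2.180e-01  1.800e-01  1.353e+00  2.036e+00 -2.000e-03 -4.000e-03]
```

The lean is 40.5° in the till's x–z plane. Tool axes in the till frame are x = (−.76,0,−.65), y = (0,1,0) and z = (.65,0,−.76). Next stop is a pre-insertion point at till (−87, −32.5, 250).

Request:
{"api": "arm_command", "payload": {
  "translation": [
    [0.028,-0.0188,0.033],
    [0.028,-0.0188,0.033],
    [0.028,-0.0188,0.033],
    [0.028,-0.0188,0.033],
    [0.028,-0.0188,0.033],
    [0.028,-0.0188,0.033],
    [0.028,-0.0188,0.033],
    [0.028,-0.0188,0.033],
    [0,0,0]
  ],
  "turn": [0,0,0,0,0,0,0,0,0],
  "grip": [1,1,1,1,1,1,1,1,1]
}}

```text
time_s: 8.45
tool_pos: [0.4828, 0.0008, 0.5473]
tcp_rot: [0.334, -0.102, 0.936, 0.037]
ft_force: [0.4, 0.3, 0.2]
opening: 0.0003
gripper_force: 0.0
```

```bash
cat >> h.py <<'E'
def go(x,y,z):
    from plant import read_state
    p=np.load('p.npy');s=read_state();d=s["tool_pos"]-[p[0],p[1],0];c,n=np.cos(p[2]),np.sin(p[2])
    st();M=ax();print('tool shift',(M.T@(np.array([x,y,z])/1000-[c*d[0]+n*d[1],-n*d[0]+c*d[1],d[2]])).round(4))
E
python3 -c "from h import *;go(-87,-32.5,250)"
```

```text
t 8.45 till mm [-75.4  91.2 547.3] yawY 102.46 F till [0.5 0.2 0.2] open 0.0003
till<-tool [[-0.774, 0.004, 0.633], [0.004, 1.0, -0.002], [-0.633, 0.001, -0.774]] lean 39.3 tip [  8.9  -0.  -10.8] q [-0.136 -0.292  0.017  1.226  0.222 -0.278]
tool shift [ 0.1968 -0.124   0.223 ]
```

Request:
{"api": "arm_command", "payload": {
  "translation": [
    [0.025,-0.0155,0.028],
    [0.025,-0.0155,0.028],
    [0.025,-0.0155,0.028],
    [0.025,-0.0155,0.028],
    [0.025,-0.0155,0.028],
    [0.025,-0.0155,0.028],
    [0.025,-0.0155,0.028],
    [0.02,-0.0155,0.027],
    [0,0,0]
  ],
  "turn": [0,0,0,0,0,0,0,0,0],
  "grip": [1,1,1,1,1,1,1,1,1]
}}

```text
time_s: 9.35
tool_pos: [0.5069, -0.1219, 0.2601]
tcp_rot: [0.34, -0.103, 0.934, 0.036]
ft_force: [-1.0, 0.2, 0.1]
opening: 0.0001
gripper_force: 0.0
```

Run:
```python
from h import *;import cv2
go(-87,-32.5,250);go(-4,-32.5,153)
d=snapshot("wrist");cv2.imwrite("pics/w2.png",np.clip(255*(d["pixels"]/255.)**0.5*1.1,0,255).astype('uint8'))
```

```text
t 9.35 till mm [-78.8 -33.8 260.1] yawY 102.52 F till [-0.9  0.4  0.1] open 0.0001
till<-tool [[-0.767, 0.003, 0.642], [0.001, 1.0, -0.003], [-0.642, -0.002, -0.767]] lean 39.9 tip [  9.   -0.  -10.7] q [-0.475 -0.21  -0.657  0.551  0.422 -0.568]
tool shift [0.0128 0.0013 0.0025]
t 9.35 till mm [-78.8 -33.8 260.1] yawY 102.52 F till [-0.9  0.4  0.1] open 0.0001
till<-tool [[-0.767, 0.003, 0.642], [0.001, 1.0, -0.003], [-0.642, -0.002, -0.767]] lean 39.9 tip [  9.   -0.  -10.7] q [-0.475 -0.21  -0.657  0.551  0.422 -0.568]
tool shift [0.0114 0.0017 0.1301]
```

View pics/w2.png

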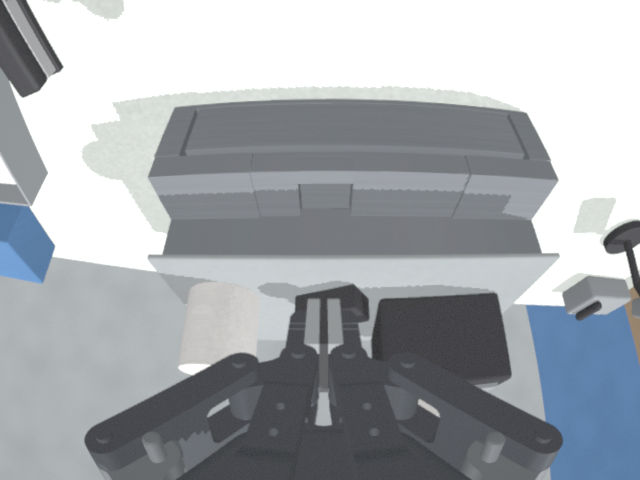

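The view now shows the recess clearly, with front corners at (301,184) and (351,184). The block lines are at (252,175) and (470,175), the sheet edge is at v≈256 and the finger column is at u≈322. I'll measure from it.

Run:
```python
from h import *
from plant import read_state
s=read_state();d=snapshot("wrist");p=np.load('p.npy');M=ax();c,n=np.cos(p[2]),np.sin(p[2]);e=s["tool_pos"]-[p[0],p[1],0];o0=np.array([c*e[0]+n*e[1],-n*e[0]+c*e[1],e[2]])
for nm,u,z in [('recR',(301,184),.096),('recL',(351,184),.096),('blkR',(252,175),.096),('blkL',(470,175),.096),('sheet',(323,256),.16),('ledgefront',(323,178),.096),('sheetR',(150,257),.16),('sheetL',(557,256),.16)]:
    o,v=wray(d,u);o=o0+M@o;v=M@v;print(nm,(1000*(o+v*(z-o[2])/v[2])).round(1))
```

```text
till<-tool [[-0.764, 0.002, 0.645], [-0.002, 1.0, -0.005], [-0.645, -0.005, -0.764]] lean 40.2 tip [  9.   -0.1 -10.7] q [-0.473 -0.215 -0.652  0.555  0.422 -0.567]
recR [ 26.9 -53.6  96. ]
recL [26.7 -9.6 96. ]
blkR [ 14.1 -95.4  96. ]
blkL [ 9.8 96.2 96. ]
sheet [ 41.9 -33.9 160. ]
ledgefront [ 18.9 -34.2  96. ]
sheetR [  46.4 -188.7  160. ]
sheetL [ 43.8 187.6 160. ]
```

Recess middle is y≈−32, and the stand is about 2–3 mm deeper in x than modelled. I'll insert towards TCP (43, −32, 102), stopping first at (15, −32, 135).

```bash
python3 -c "from h import *;go(15,-32,135)"
```

```text
t 9.45 till mm [-77.6 -33.5 264.6] yawY 102.58 F till [ 0.7 -0.5  0.5] open -0.0001
till<-tool [[-0.764, 0.002, 0.645], [-0.002, 1.0, -0.005], [-0.645, -0.005, -0.764]] lean 40.2 tip [  9.   -0.1 -10.7] q [-0.473 -0.215 -0.652  0.555  0.422 -0.567]
tool shift [0.0129 0.0023 0.1588]
```

Request:
{"api": "arm_command", "payload": {
  "translation": [
    [0.004,0.0007,0.03],
    [0.004,0.0008,0.03],
    [0.005,0.0008,0.03],
    [0,0,0.03],
    [0,0,0.025],
    [0,0,0.013],
    [0,0,0]
  ],
  "turn": [0,0,0,0,0,0,0],
  "grip": [1,1,1,1,1,1,1]
}}

```text
time_s: 10.15
tool_pos: [0.5982, -0.0986, 0.1348]
tcp_rot: [0.342, -0.104, 0.933, 0.036]
ft_force: [-0.8, -0.4, -0.2]
opening: 0.0001
gripper_force: 0.0
```

```bash
python3 -c "from h import *;go(43,-32,108)"
```

```text
t 10.15 till mm [ 15.4 -31.1 134.8] yawY 102.68 F till [-0.8 -0.2 -0.2] open 0.0001
till<-tool [[-0.763, 0.0, 0.646], [-0.003, 1.0, -0.004], [-0.646, -0.005, -0.763]] lean 40.2 tip [  9.   -0.1 -10.7] q [-0.331  0.08  -0.764  0.101  0.342 -0.442]
tool shift [-0.0038 -0.0008  0.0383]
```

Request:
{"api": "arm_command", "payload": {
  "translation": [
    [-0.001,0,0.01],
    [-0.001,0,0.01],
    [-0.001,0,0.01],
    [-0.001,0,0.007],
    [0,0,0]
  ],
  "turn": [0,0,0,0,0],
  "grip": [1,1,1,1,1]
}}

```text
time_s: 10.65
tool_pos: [0.6225, -0.0933, 0.107]
tcp_rot: [0.341, -0.104, 0.934, 0.036]
ft_force: [-0.7, 0.4, 0.9]
opening: -0.0
gripper_force: 0.0
```

```bash
python3 -c "from h import *;go(43,-32,98)"
```

```text
t 10.65 till mm [ 40.2 -31.3 107. ] yawY 102.6 F till [-0.6  0.5  0.9] open -0.0
till<-tool [[-0.765, 0.001, 0.644], [-0.001, 1.0, -0.004], [-0.644, -0.004, -0.765]] lean 40.1 tip [  9.   -0.1 -10.7] q [-0.302  0.165 -0.755  0.019  0.324 -0.417]
tool shift [ 0.0036 -0.0006  0.0087]
```

The tip corner is at z≈89, below ledge level, with no contact force, so it is inside the recess. Now pressing straight down in small steps.

Request:
{"api": "arm_command", "payload": {
  "translation": [
    [0.0013,0,0.0016],
    [0.0013,0,0.0016],
    [0.0013,0,0.0016],
    [0,0,0]
  ],
  "turn": [0,0,0,0],
  "grip": [1,1,1,1]
}}

```text
time_s: 11.05
tool_pos: [0.6224, -0.0937, 0.1019]
tcp_rot: [0.342, -0.104, 0.933, 0.036]
ft_force: [-3.1, 0.0, 4.5]
opening: -0.0001
gripper_force: 2.1
```

Request:
{"api": "arm_command", "payload": {
  "translation": [
    [0.001,0,0.0012],
    [0.001,0,0.0012],
    [0,0,0]
  ],
  "turn": [0,0,0],
  "grip": [1,1,1]
}}

```text
time_s: 11.35
tool_pos: [0.6226, -0.0937, 0.0989]
tcp_rot: [0.342, -0.104, 0.933, 0.036]
ft_force: [0.7, -0.3, 2.2]
opening: -0.0001
gripper_force: 1.3
```

```bash
python3 -c "from h import *;st()"
```

```text
t 11.35 till mm [ 40.2 -31.7  98.9] yawY 102.59 F till [ 0.6 -0.5  2.2] open -0.0001
```

Request:
{"api": "arm_command", "payload": {
  "translation": [
    [0.001,0,0.0012],
    [0.001,0,0.0012],
    [0,0,0],
    [0,0,0]
  ],
  "turn": [0,0,0,0],
  "grip": [1,1,1,1]
}}

```text
time_s: 11.75
tool_pos: [0.6227, -0.0937, 0.0957]
tcp_rot: [0.342, -0.104, 0.933, 0.036]
ft_force: [-2.1, -0.2, 4.2]
opening: 0.0
gripper_force: 2.9
```

Run:
```python
from h import *;import cv2
st()
d=snapshot("wrist");cv2.imwrite("pics/w3.png",np.clip(255*(d["pixels"]/255.)**0.5*1.1,0,255).astype('uint8'))
```

```text
t 11.75 till mm [ 40.3 -31.7  95.7] yawY 102.58 F till [-2.1  0.3  4.2] open 0.0
```

View pics/w3.png

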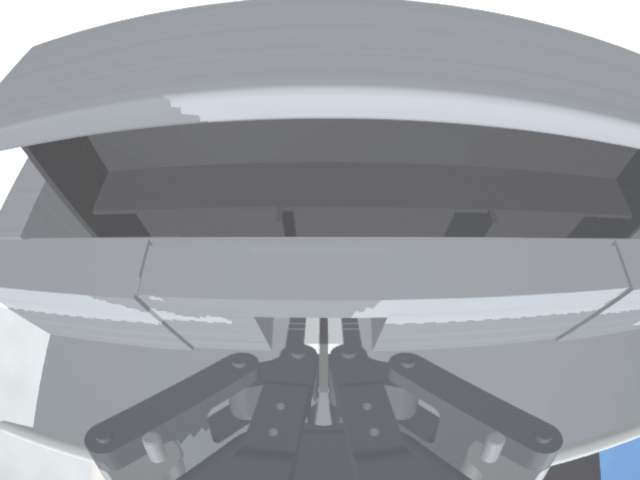

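The drawer is ajar: the panel with open space behind it is visible at v≈60–230. Now I withdraw along the tool axis, then shift along tool +x until the fingers line up behind the panel.

Request:
{"api": "arm_command", "payload": {
  "translation": [
    [0,0,-0.01],
    [0,0,-0.02],
    [0,0,-0.03],
    [0,0,-0.03],
    [0,0,-0.02],
    [0.02,0,0],
    [0.022,0,0],
    [0.021,0,0],
    [0,0,0]
  ],
  "turn": [0,0,0,0,0,0,0,0,0],
  "grip": [1,1,1,1,1,1,1,1,1]
}}

```text
time_s: 12.7
tool_pos: [0.5033, -0.1191, 0.1367]
tcp_rot: [0.34, -0.103, 0.934, 0.036]
ft_force: [-0.2, 0.4, 0.4]
opening: 0.0001
gripper_force: 0.0
```

Run:
```python
from h import *;import cv2
go(-15.8,-32,63.8)
d=snapshot("wrist");cv2.imwrite("pics/w4.png",np.clip(255*(d["pixels"]/255.)**0.5*1.1,0,255).astype('uint8'))
```

```text
t 12.7 till mm [-81.8 -30.3 136.7] yawY 102.5 F till [-0.1  0.4  0.4] open 0.0001
till<-tool [[-0.766, 0.003, 0.642], [0.001, 1.0, -0.004], [-0.642, -0.002, -0.766]] lean 40.0 tip [  9.   -0.  -10.7] q [-0.473 -0.081 -0.903  0.175  0.42  -0.566]
tool shift [-0.0037 -0.0014  0.0983]
```

View pics/w4.png

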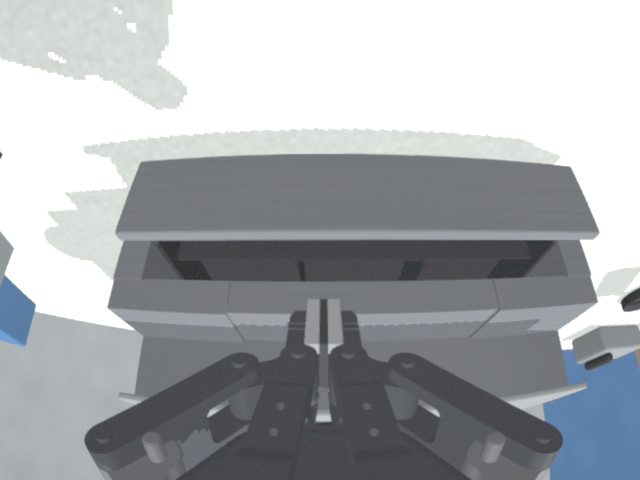

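The drawer panel's top edge is at v≈232–239, and the opening behind it runs to the ledge front's lower edge at v≈282. I'll measure these.

Run:
```python
from h import *
from plant import read_state
s=read_state();d=snapshot("wrist");p=np.load('p.npy');M=ax();c,n=np.cos(p[2]),np.sin(p[2]);e=s["tool_pos"]-[p[0],p[1],0];o0=np.array([c*e[0]+n*e[1],-n*e[0]+c*e[1],e[2]])
for nm,u,z in [('panel front',(323,232),.070),('panel back',(323,239),.07),('face low',(323,282),.072),('ledge',(323,311),.096)]:
    o,v=wray(d,u);o=o0+M@o;v=M@v;X=1000*(o+v*(z-o[2])/v[2]);print(nm,X.round(1),'rel tool',(M.T@(X-1000*o0)).round(1))
```

```text
till<-tool [[-0.764, 0.003, 0.645], [-0.001, 1.0, -0.005], [-0.645, -0.004, -0.764]] lean 40.1 tip [  9.   -0.1 -10.7] q [-0.471 -0.081 -0.898  0.175  0.42  -0.564]
panel front [-49.6 -30.9  70. ] rel tool [20.5  0.5 71.9]
panel back [-42.1 -30.9  70. ] rel tool [14.8  0.5 76.7]
face low [ 11.8 -31.1  72. ] rel tool [-27.7   0.4 109.9]
ledge [  6.1 -30.9  96. ] rel tool [-38.8   0.4  87.9]
```

Measurements match the model: a window from −28 to +15 mm in tool x. I'll shift −4 mm and insert 98 mm.

Request:
{"api": "arm_command", "payload": {
  "translation": [
    [-0.004,0,0.015],
    [0,0,0.02],
    [0,0,0.02],
    [0,0,0.018],
    [0,0,0.015],
    [0,0,0.01],
    [0,0,0]
  ],
  "turn": [0,0,0,0,0,0,0],
  "grip": [1,1,1,1,1,1,1]
}}

```text
time_s: 13.5
tool_pos: [0.5716, -0.1048, 0.0661]
tcp_rot: [0.341, -0.104, 0.934, 0.036]
ft_force: [-0.3, -0.8, 1.1]
opening: 0.0001
gripper_force: 0.0
```

```bash
python3 -c "from h import *;go(-86,-32,63.8)"
```

```text
t 13.5 till mm [-12.  -31.4  66.1] yawY 102.63 F till [-0.5 -0.7  1.1] open 0.0001
till<-tool [[-0.765, 0.001, 0.644], [-0.002, 1.0, -0.004], [-0.644, -0.004, -0.765]] lean 40.1 tip [  9.   -0.  -10.7] q [-0.366  0.166 -0.9   -0.108  0.362 -0.472]
tool shift [ 0.0581 -0.0007 -0.0459]
```

No contact. Pulling along till −x, about 7 mm per row.

Request:
{"api": "arm_command", "payload": {
  "translation": [
    [0.0054,0,-0.0045],
    [0.0054,0,-0.0045],
    [0.0054,0,-0.0045],
    [0.0054,0,-0.0045],
    [0.0054,0,-0.0045],
    [0.0054,0,-0.0045],
    [0.0054,0,-0.0045],
    [0.0054,0,-0.0045],
    [0.0054,0,-0.0045],
    [0,0,0]
  ],
  "turn": [0,0,0,0,0,0,0,0,0,0],
  "grip": [1,1,1,1,1,1,1,1,1,1]
}}

```text
time_s: 14.5
tool_pos: [0.5082, -0.1193, 0.066]
tcp_rot: [0.341, -0.103, 0.934, 0.036]
ft_force: [0.9, -0.0, 0.7]
opening: 0.0002
gripper_force: 0.3
```

Request:
{"api": "arm_command", "payload": {
  "translation": [
    [0.0023,0,-0.0019],
    [0.0023,0,-0.0019],
    [0.0023,0,-0.0019],
    [0,0,0],
    [0,0,0]
  ],
  "turn": [0,0,0,0,0],
  "grip": [1,1,1,1,1]
}}

```text
time_s: 15.0
tool_pos: [0.5001, -0.1209, 0.0657]
tcp_rot: [0.341, -0.104, 0.934, 0.036]
ft_force: [-0.1, -0.1, 0.6]
opening: 0.0001
gripper_force: 0.0
```

```bash
python3 -c "from h import *;st()"
```

```text
t 15.0 till mm [-85.3 -31.3  65.7] yawY 102.57 F till [-0.1 -0.1  0.6] open 0.0001
```

Request:
{"api": "arm_command", "payload": {
  "translation": [
    [0.0023,0,-0.0019],
    [0.0023,0,-0.0019],
    [0.0015,0,-0.0013],
    [0,0,0]
  ],
  "turn": [0,0,0,0],
  "grip": [1,1,1,1]
}}

```text
time_s: 15.4
tool_pos: [0.4925, -0.1227, 0.0661]
tcp_rot: [0.342, -0.104, 0.933, 0.036]
ft_force: [1.7, 0.2, -0.1]
opening: 0.0001
gripper_force: 0.7
```

```bash
python3 -c "from h import *;st()"
```

```text
t 15.4 till mm [-93.  -31.5  66.1] yawY 102.58 F till [ 1.7 -0.2 -0.1] open 0.0001
```

Request:
{"api": "arm_command", "payload": {
  "translation": [
    [0.0015,0,-0.0013],
    [0.0015,0,-0.0013],
    [0,0,0]
  ],
  "turn": [0,0,0],
  "grip": [1,1,1]
}}

```text
time_s: 15.7
tool_pos: [0.4906, -0.1237, 0.0678]
tcp_rot: [0.343, -0.105, 0.933, 0.036]
ft_force: [13.8, 6.5, 2.7]
opening: 0.0003
gripper_force: 6.5
```

Request:
{"api": "arm_command", "payload": {
  "translation": [
    [0.0015,0,-0.0013],
    [0,0,0]
  ],
  "turn": [0,0],
  "grip": [1,1]
}}

```text
time_s: 15.9
tool_pos: [0.4897, -0.1242, 0.0687]
tcp_rot: [0.344, -0.105, 0.932, 0.035]
ft_force: [20.5, 7.1, 3.6]
opening: 0.0002
gripper_force: 9.5
```

Run:
```python
from h import *;import cv2
st();d=snapshot("wrist");cv2.imwrite("pics/w5.png",np.clip(255*(d["pixels"]/255.)**0.5*1.1,0,255).astype('uint8'))
```

```text
t 15.9 till mm [-96.1 -32.3  68.7] yawY 102.72 F till [21.6  2.4  3.6] open 0.0002
```

The force rose to 21 N, so the drawer is at its stop. I'll back the finger off the panel and withdraw.

Request:
{"api": "arm_command", "payload": {
  "translation": [
    [-0.004,0,0.003],
    [-0.006,0,0.004],
    [0,0,-0.01],
    [0,0,-0.025],
    [0,0,-0.035],
    [0,0,-0.035],
    [0,0,-0.035],
    [0,0,0],
    [0,0,0]
  ],
  "turn": [0,0,0,0,0,0,0,0,0],
  "grip": [1,1,1,1,1,1,1,1,1]
}}

```text
time_s: 16.85
tool_pos: [0.4106, -0.1411, 0.1744]
tcp_rot: [0.342, -0.103, 0.933, 0.035]
ft_force: [0.0, 0.5, -0.9]
opening: -0.0005
gripper_force: 0.0
```

Run:
```python
from h import *;import cv2
st();d=snapshot("scene");cv2.imwrite("pics/s2.png",np.clip(255*(d["pixels"]/255.)**0.5*1.1,0,255).astype('uint8'))
```

```text
t 16.85 till mm [-177.   -31.4  174.4] yawY 102.51 F till [ 0.1  0.4 -0.9] open -0.0005
```

View pics/s2.png

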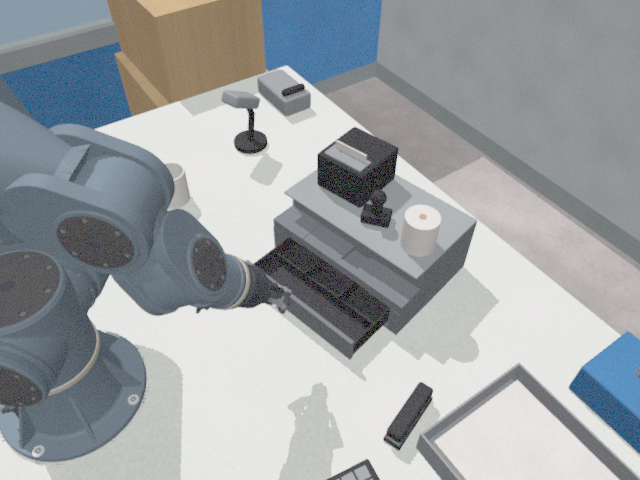

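The drawer stands well out, with its right front corner near (354,352), and the arm is clear. The roll (422,230), stamp (377,208) and stapler (408,415) are where they were. I'll check the drawer's travel before handing in.

Run:
```python
from h import *;import cv2
p=np.load('p.npy');S=snapshot("scene")
for x in (-122,-112,-102): print(x,proj(S,T(p,[(x,-160,70),(x,-160,8)])).round(1).tolist())
a=cv2.imread("pics/s2.png")[300:370,310:410];cv2.imwrite("pics/s2c.png",cv2.resize(a,None,fx=6,fy=6,interpolation=cv2.INTER_CUBIC))
```

```text
-122 [[350.2, 344.9], [348.8, 361.1]]
-112 [[353.5, 341.7], [352.0, 358.0]]
-102 [[356.7, 338.6], [355.1, 355.0]]
```

View pics/s2c.png

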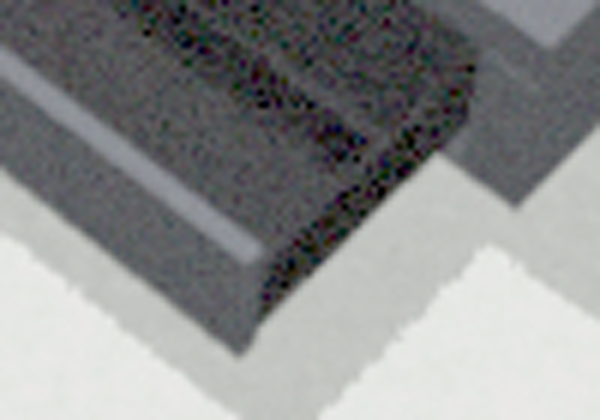

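The panel corners at (351.3,343.7) and (350,359.2) put the drawer at about 118–120 mm, which is at its stop. Handing in.

```bash
python3 -c "
from plant import manip;print(manip.finish_job())"
```

```text
the job is handed in; nothing more can be done
None
```

I pressed the catch and the drawer sprang ajar. I then pulled it to its stop (about 118–120 mm by camera, 21 N at the stop), withdrew the arm clear and handed the job in at about 17 s. The hand-in gave no verdict; in the last picture the roll, stamp and stapler looked unmoved and the arm partly hid the mug.

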